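# Seat the four-toothed display post in the turntable's drive socket

### The arm

A 6-joint arm with a two-finger parallel gripper is mounted at the origin on a cart in front of the work surface, level with it; the furniture and walls round the work are solid. World frame = base frame: x ahead of the robot, y to its left, z up, the work surface at z = 0. Lengths are in m, angles in rad, forces in N, time in s.
With the tool pointing down it reaches from about 0.35 to 0.775 m from the base axis. Payload 7.3 kg.
Tool frame: the origin (TCP) lies on the centre line of the jaws, within the pads' length; the fingertips stand 14 mm ahead of it and the grasp point (between the pads) lies 5 mm behind it; z points along the fingers, y is the direction in which the jaws open and shut (so a half turn about z gives the same grasp; the last joint's range is limited). The gripper opens to 92 mm and grips with 3 to 60 N. Pads are 19 mm wide; open, the fingers measure 130 mm over their backs; the gripper's body (75 mm by 190 mm) begins 47 mm behind the grasp point.
Start: joints at [-1.426, 0.342, 1.524, -0, 1.275, -0.146], TCP at [0.151, -0.503, 0.241] pointing down, gripper open.
Joint ranges: [-2.53, 2.53], [-0.77, 2.02], [0.04, 2.7], [-1, 4.14], [0.28, 2.66], [-3.11, 3.11]. Speed limits (rad/s): [2.57, 2.57, 3.14, 3.14, 3.14, 3.14].

### API

Orientations are given as [roll, pitch, yaw] about the fixed x, y, z axes, in that order (R = Rz(yaw) Ry(pitch) Rx(roll)).
In Python, from cell import telemetry, cams, robot gives the robot as it stands.
- The arm moves only by the tool servo_tool, never from a script. Its argument "targets" is text: rows parted by semicolons, each of 4 numbers parted by spaces: the shift along the tool's x, y, z in mm, then the turn about the tool's z in rad. In form: x y z yaw; .... A call has 1 to 20 rows; each row shifts and turns the pose as measured when the row begins, along the tool's axes as they then stand; what a row does not reach is not made up. A row lasts 1/8 s, in which the tool goes at most 62.5 mm and 10.7 degrees, less where a joint would pass 70% of its speed; a pose out of reach is approached as far as the arm can. A call with a gripper value outside its range is refused whole. "hand" is the opening, from 0 (shut) to 1 (fully open), set as the call begins (left out, the last holds). The fingers move at their own pace and stop on an object; "squeeze" is the grip in N (left out, the last holds). Time passes only in rows, so rows that do not move let the fingers close. It gives the time, the measured TCP pose, the force and the opening at its end, in the units of the state.
- telemetry.observe(): the state, without advancing time (a new reading comes with each control period).
- cams.read_camera(name): name is "scene" or "top"; returns a dict with "color" (400x640x3 uint8, red, green, blue), "K" (3x3 intrinsics, pixels), "R" (3x3) and "t" (3): a world point X has camera coordinates R X + t. Camera axes: x right, y down, z forward; pixel columns grow to the right and rows downward; lengths in m; the calibration is good to about 2 mm. A picture is of the moment at which its call begins. There is no depth.
- robot.hand_in(): hands the job in, once; it reports no verdict.
Trained networks look in a picture, given as the dict that the camera call returned (one of the last four; its "shot" number tells which), for a name from the list of things; names that differ only in an ending like _2 or _b are one class to them, and where a whole thing is asked for, a point or a joint stands for the part that bears it (a point fixed in the world has none). Each returns a list of dicts, best first, with "score" (0 to 1); they miss things now and then, are a little off and sometimes report something else, mostly with a low value. They report only what shows in the picture. A call takes as long as a camera call. They do not tell look-alikes from the thing itself.
- cams.cut_out(picture, query): "region" (400x640 bool, what is visible of it) and "extent" ([centre column, centre row, width, height] in pixels, round what is visible of it).
The state is a dict: "time": time; "qpos": joint angles; "qvel": joint speeds; "joint_efforts": joint torques, N m; "tool_pos": TCP position; "tool_rot": TCP orientation; "contact_force": force on the tool from outside, world axes, zero at the start; "torque": the same for the moment, N m; "opening": finger opening in m.
Only numpy, scipy, OpenCV 4.12 (cv2) and the standard library are available. Lean on these libraries where they do the work, as an engineer would, in place of code of your own. Each camera call takes 0.05 s, during which the arm holds its last target.

### The job

Fit the display post with the four-toothed foot to the turntable: stand it upright in the cross-shaped socket, turned so that its four teeth mesh with the four slots, and push it fully home against the stiff ejector pin, until the tops of the teeth are flush with the turntable's top. Let go and leave it standing there. Leave the post with the three-toothed foot where it stands.

Things in the scene. Friction and masses are not known exactly. Their poses are not given: they have to be found in the camera images.
- post_four (a point): Loose metal post, 84 mm tall, ~0.18 kg, upright. Bottom 20 mm: foot with FOUR teeth (a cross from above), 14 mm wide, reaching 32 mm from the axis. From 24 to 78 mm up: square stem 26 x 26 mm, to grip on two flats; round cup 32 mm wide on top. Point: on the axis, half-way up (42 mm above the underside); z up the post, x and y square to the stem's flats, teeth along +x, -x, +y, -y.
- post_three (a point): Loose metal post like post_four in height, stem, cup and material, but its foot has THREE teeth, 120 degrees apart, and does not fit the socket. Not to be moved. Point: on its axis, half-way up (42 mm above the underside).
- socket (a point): Middle of the mouth of the cross-shaped socket, level with the top of the turntable, a fixed grey box 130 mm round, 45 mm high, that does not turn. z up; slots along +x, -x, +y, -y: 19 mm wide, 34.5 mm from the centre, 20 mm deep, flared 6 mm wider each side over the top 9 mm. Any quarter turn fits. Home, the foot rests on the socket's floor and post_four lies 22 mm above this point.
- ejector (a joint): Round ejector pin, 17 mm across, in the middle of the socket's floor; slides straight down. 0 = raised, top 8 mm above the floor (holds the post 8 mm short of home); 0.008 = pressed level with the floor. Stiff: about 5 N to push it down, more than the post's weight; it stays where it is left.
There are look-alikes about, which are no part of the job. Of the things that look like the part that bears socket, the larger one is meant. What is shaped like the part that bears post_four but orange or pink is not meant.

How it is judged:
At the end, for the whole second after the job is handed in: The four-toothed post is upright (10 degrees), within 10 mm of the socket centre, its teeth along the slots (10 degrees, any quarter turn), its foot within 3 mm of flush with the turntable top and the ejector pressed more than 5 mm, released and at rest (horizontal distance between post_four and socket below 0.01 m and z of post_four in the frame of socket below 0.025 m and value of joint ejector above 0.005 m and angle between post_four's own z axis and vertical below 0.17 rad and (angle between the x axis of post_four and the x axis of socket, either way round below 0.175 rad or angle between the x axis of post_four and the y axis of socket, either way round below 0.175 rad)); the robot touches nothing.
It fails at once if the three-toothed post is moved by more than 30 mm (distance of post_three from where it was at the start of the episode above 0.03 m).
It also fails if it takes over 35 s, if anything falls off the work surface, if the arm or the gripper's body presses on something with over 40 N, if the wrist force passes 120 N, or if a joint passes its speed limit or range.

## Working session

There is one attempt and no reset: what is moved stays moved. The work goes in short steps, Python scripts to look and compute and a tool call to move; the robot and the scene stay as the last step left them, time stands still between calls to the robot, and variables do not carry over. Pictures are saved under pics/ and viewed, and the job is handed in when it is done.

Besides the shell and the picture viewer there is one more tool, called after "Request:" as name(argument=value, ...) on one line, values as JSON. servo_tool: Moves the arm, as the interface text tells. Its arguments: {"type":"object","properties":{"targets":{"type":"string"},"hand":{"type":"number"},"squeeze":{"type":"number"}},"required":["targets"]}

```bash
mkdir -p pics; ls; python3 - <<'E'
from cell import telemetry, cams, robot
import cv2, numpy as np
print(telemetry.observe())
for n in ("scene","top"):
    p=cams.read_camera(n)
    cv2.imwrite(f"pics/{n}0.png",p["color"][:,:,::-1])
    np.savez(f"{n}0.npz",color=p["color"],K=p["K"],R=p["R"],t=p["t"])
    print(n,p["K"],p["R"],p["t"])
    for q in ("post_four","post_three","socket"):
        for d in cams.cut_out(p,q): print(q,round(d["score"],2),np.round(d["extent"],1),d["region"].sum())
E
```

```text
pics
{'time': 0.0, 'qpos': array([-1.42597347e+00,  3.42726738e-01,  1.52503047e+00,  7.02426410e-06,
        1.27537506e+00, -1.46000951e-01]), 'qvel': array([-0.00012216, -0.0010157 , -0.00259404, -0.00102232,  0.00106244,
       -0.00078702]), 'joint_efforts': array([-1.75125428e-03, -4.31241024e+01, -2.44228953e+01,  7.15137203e-02,
        5.57394954e-02, -1.06980574e-04]), 'tool_pos': array([ 0.150506  , -0.50256248,  0.24003816]), 'tool_rot': array([-3.14007039e+00, -2.30633519e-04,  2.90821582e-01]), 'contact_force': array([-0.40219841,  0.50646112,  0.33951829]), 'torque': array([-0.05048348, -0.03902418,  0.01686271]), 'opening': 0.09181088359278722}
scene [[430.89734976   0.         319.67277757]
 [  0.         430.89734976 192.59287924]
 [  0.           0.           1.        ]] [[-0.78449554 -0.62010555  0.00598813]
 [-0.43698149  0.54592221 -0.71485391]
 [ 0.44001583 -0.56341641 -0.69924818]] [0.45106731 0.31221821 0.76525759]
post_four 0.82 [393.4 205.1  24.6  35.6] 558
post_four 0.71 [373.4 175.4  27.6  37.9] 548
post_four 0.63 [301.  136.2  21.7  35.7] 376
post_three 0.97 [397.6 160.9  24.9  34.9] 441
socket 0.93 [334.6 222.6  44.   36.7] 1452
socket 0.73 [282.3 281.4  69.   64.7] 3486
top [[464.27063612   0.         323.28922653]
 [  0.         464.27063612 199.723577  ]
 [  0.           0.           1.        ]] [[-0.0247273  -0.99964255 -0.01016491]
 [-0.99869551  0.02515571 -0.04443488]
 [ 0.04467471  0.0090529  -0.99896057]] [-0.00262992  0.60762656  1.09315119]
post_four 0.88 [386.1 124.2  19.8  25.8] 350
post_four 0.64 [387.8 227.4  20.9  21.2] 327
post_four 0.55 [362.7 265.7  33.8  28.2] 362
post_three 0.63 [428.1 232.8  25.1  22.3] 352
post_three 0.37 [365.  264.3  29.3  25.6] 332
socket 0.87 [232.  240.9  56.8  52.9] 2498
socket 0.82 [314.8 232.8  45.   46. ] 1405
```

```bash
python3 - <<'E'
import cv2
a=cv2.imread("pics/scene0.png");b=cv2.imread("pics/top0.png")
cv2.imwrite("pics/s1.png",cv2.resize(a[100:340,230:460],None,fx=2.5,fy=2.5,interpolation=3)[:600])
cv2.imwrite("pics/t1.png",cv2.resize(b[80:300,190:460],None,fx=2.7,fy=2.7,interpolation=3))
E
```

```text
(no output)
```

View pics/scene0.png

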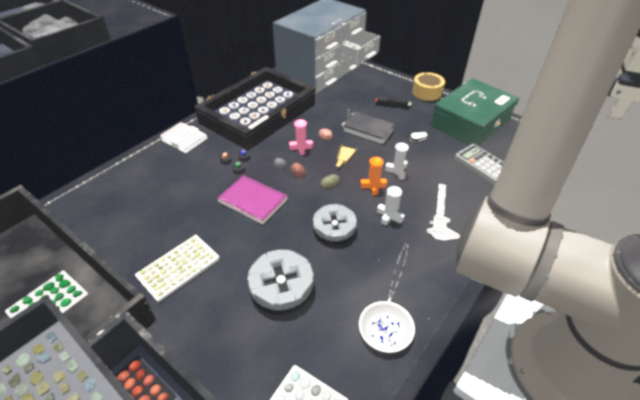

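View pics/s1.png

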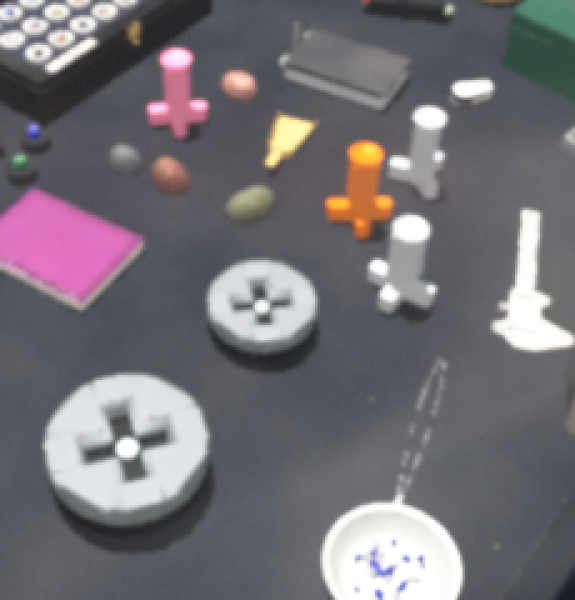

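View pics/t1.png

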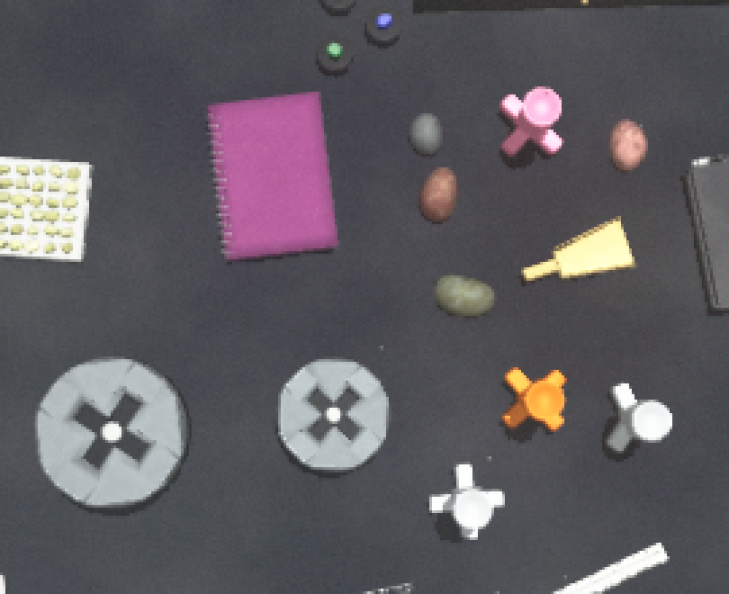

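View pics/top0.png

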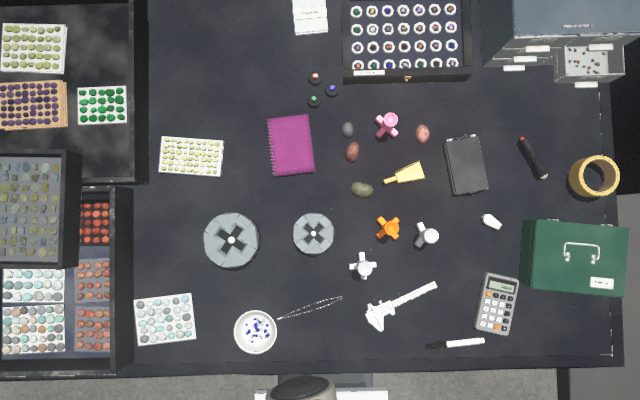

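Top view: the candidates for post_four are the grey post at (363,266), with four teeth, the grey post at (428,233), with three teeth, and the orange (388,228) and pink (387,124) ones, which are excluded. I choose (363,266). The socket candidates are the discs at (231,240), which is larger, and (313,234), which is smaller. I choose (231,240). Next I fit the poses and check a close crop.

```bash
cat > fit.py <<'E'
import numpy as np, cv2
from scipy.optimize import minimize
S=8
def proj(P,cam,off=(0,0)):
    c=P@cam["R"].T+cam["t"]; u=c@cam["K"].T; return u[:,:2]/u[:,2:]
def box(x0,x1,y0,y1,z0,z1): return np.array([[x,y,z] for x in(x0,x1) for y in(y0,y1) for z in(z0,z1)])
def cyl(r,z0,z1,n=32):
    a=np.linspace(0,2*np.pi,n,endpoint=False); return np.array([[r*np.cos(t),r*np.sin(t),z] for t in a for z in(z0,z1)])
def post(angs):
    ps=[box(-.013,.013,-.013,.013,0,.078),cyl(.016,.078,.084)]
    for a in angs:
        c,s=np.cos(a),np.sin(a); b=box(0,.032,-.007,.007,0,.02); b[:,:2]=b[:,:2]@np.array([[c,s],[-s,c]]); ps.append(b)
    return ps
def place(P,x,y,yaw,z=0):
    c,s=np.cos(yaw),np.sin(yaw); Q=P.copy(); Q[:,:2]=P[:,:2]@np.array([[c,s],[-s,c]])+[x,y]; Q[:,2]+=z; return Q
def render(parts,pose,cam,win):
    x0,y0,x1,y1=win; m=np.zeros(((y1-y0)*S,(x1-x0)*S),np.uint8)
    for p in parts:
        uv=(proj(place(p,*pose),cam)-[x0-.5,y0-.5])*S
        cv2.fillConvexPoly(m,cv2.convexHull(np.round(uv).astype(np.int32)),255)
    return cv2.resize(m,(x1-x0,y1-y0),interpolation=cv2.INTER_AREA)/255.
def back(uv,z,cam):
    d=np.linalg.inv(cam["K"])@[uv[0],uv[1],1]; d=cam["R"].T@d; o=-cam["R"].T@cam["t"]; return o+d*(z-o[2])/d[2]
E
python3 - <<'E'
from fit import *
T=dict(np.load("top0.npz"));C=dict(np.load("scene0.npz"))
def soft(cam,win,lo,hi):
    x0,y0,x1,y1=win; g=cam["color"][y0:y1,x0:x1].astype(float).max(2); return np.clip((g-lo)/(hi-lo),0,1)
wt=(342,245,386,288); ws=(373,180,412,232)
mt,ms=soft(T,wt,70,150),soft(C,ws,70,150)
g=back((363,266),.04,T); print(g)
F=post(np.arange(4)*np.pi/2)
def cost(p,ww=(1,1)): return ww[0]*((render(F,p,T,wt)-mt)**2).sum()+ww[1]*((render(F,p,C,ws)-ms)**2).sum()
for ww in((1,1),(1,0),(0,1)):
  best=None
  for y in np.arange(0,1.57,.2):
    for st in (0,):
      r=minimize(cost,[g[0],g[1],y],args=(ww,),method="Nelder-Mead",options=dict(initial_simplex=[[g[0],g[1],y],[g[0]+.01,g[1],y],[g[0],g[1]+.01,y],[g[0],g[1],y+.2]],xatol=1e-5))
      if best is None or r.fun<best.fun: best=r
  print(ww,best.x,best.fun)
  if ww==(1,1): pp=best.x
def ov(cam,win,parts,pose):
    x0,y0,x1,y1=win; k=10
    im=cv2.resize(cam["color"][y0:y1,x0:x1,::-1].copy(),None,fx=k,fy=k,interpolation=3)
    for p in parts:
        uv=(proj(place(p,*pose),cam)-[x0-.5,y0-.5])*k
        cv2.polylines(im,[cv2.convexHull(np.round(uv).astype(np.int32))],True,(0,0,255),1)
    return im
a=ov(T,wt,F,pp);b=ov(C,ws,F,pp)
h=max(a.shape[0],b.shape[0]); im=np.zeros((h,a.shape[1]+b.shape[1],3),np.uint8); im[:a.shape[0],:a.shape[1]]=a; im[:b.shape[0],a.shape[1]:]=b
cv2.imwrite("pics/pf.png",im[:600,:800] if im.shape[1]<=800 else cv2.resize(im,None,fx=.85,fy=.85))
# three post same method for check
# socket: disc silhouettes; dark-cross
wt2=(198,208,266,275); ws2=(240,242,324,316)
mt2,ms2=soft(T,wt2,70,110),soft(C,ws2,70,110)
g=back((231,240),.045,T)
D=[cyl(.065,0,.045,64)]
fil=lambda m:m
def cs(p,ww=(1,1)):
    P=[p[0],p[1],0]; o=0
    for w,cam,win,m in((ww[0],T,wt2,mt2),(ww[1],C,ws2,ms2)):
        rr=render(D,P,cam,win); inn=render([cyl(.045,.045,.045)],P,cam,win)>0
        o+=w*(((rr-m)**2)*~inn).sum()
    return o
for ww in((1,1),(1,0),(0,1)):
    r=minimize(cs,g[:2],args=(ww,),method="Nelder-Mead",options=dict(initial_simplex=[g[:2],g[:2]+[.01,0],g[:2]+[0,.01]])); print("disc",ww,r.x,r.fun)
    if ww==(1,1): sp=r.x
# rectify the top plane of the disc at z=.036 around sp, both cams
for n,cam in(("t",T),("s",C)):
    N=400; sc=.1/N; pts=np.array([[0,0],[N,0],[N,N],[0,N]],float)
    W=np.array([[sp[0]-.05+u*sc,sp[1]-.05+v*sc,.036] for u,v in pts])
    H=cv2.getPerspectiveTransform(pts.astype(np.float32),proj(W,cam).astype(np.float32))
    im=cv2.warpPerspective(cam["color"][:,:,::-1].copy(),H,(N,N),flags=cv2.INTER_CUBIC|cv2.WARP_INVERSE_MAP)
    cv2.imwrite(f"rect_{n}.png",im)
    gr=im.max(2).astype(float); yy,xx=np.mgrid[:N,:N]; X=(xx-N/2)*sc;Y=(yy-N/2)*sc
    res=[]
    for dx in np.arange(-.006,.0061,.001):
      for dy in np.arange(-.006,.0061,.001):
        for a in np.arange(0,np.pi/2,.03):
          c,s=np.cos(a),np.sin(a); u=(X-dx)*c+(Y-dy)*s; v=-(X-dx)*s+(Y-dy)*c
          cr=((abs(u)<.0345)&(abs(v)<.0095))|((abs(v)<.0345)&(abs(u)<.0095))
          res.append((gr[cr].mean()-gr[~cr].mean(),dx,dy,a))
    res.sort(); print(n,res[:3])
cv2.imwrite("pics/rect.png",np.hstack([cv2.imread("rect_t.png"),cv2.imread("rect_s.png")]))
np.save("est.npy",np.r_[pp,sp])
E
```

```text
[ 0.45068736 -0.10594224  0.04      ]
(1, 1) [ 0.45047382 -0.10818186  0.04486658] 410.6437977580738
(1, 0) [ 0.45000002 -0.10674866  0.06618542] 62.21723111303346
(0, 1) [ 0.45159986 -0.11269619  1.58957249] 300.57231058967704
disc (1, 1) [0.52284643 0.19604563] 1638.8909455497887
disc (1, 0) [0.51939485 0.20441693] 239.80945405613227
disc (0, 1) [0.52973656 0.18804957] 920.935430603614
t [(np.float64(-81.06233842336972), np.float64(-0.004), np.float64(0.004), np.float64(0.96)), (np.float64(-80.97886870120047), np.float64(-0.003), np.float64(0.004), np.float64(0.96)), (np.float64(-80.95821566206781), np.float64(-0.004), np.float64(0.003000000000000001), np.float64(0.96))]
s [(np.float64(-86.3101092840536), np.float64(-0.005), np.float64(0.003000000000000001), np.float64(0.96)), (np.float64(-86.21020288714206), np.float64(-0.004), np.float64(0.003000000000000001), np.float64(0.96)), (np.float64(-86.12759227822869), np.float64(-0.005), np.float64(0.003000000000000001), np.float64(0.99))]
```

View pics/pf.png

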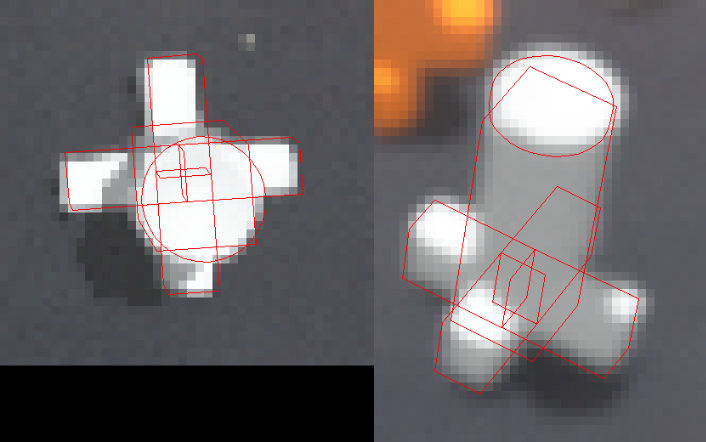

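View pics/rect.png

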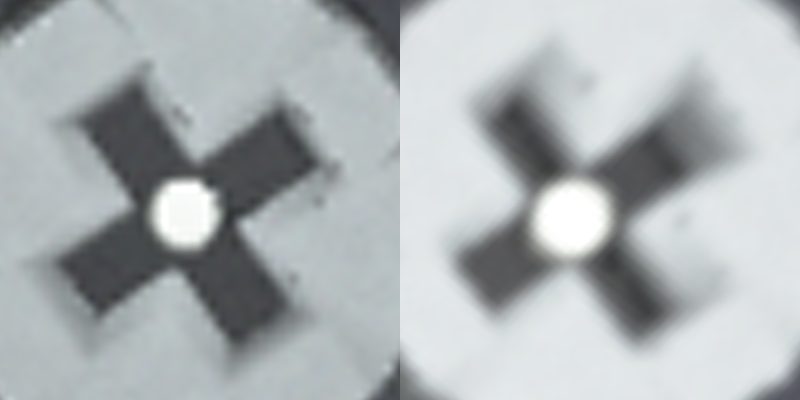

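The crop shows a grey post with four teeth, so this is the right one. I refine its fit with a cleaner threshold in the scene view, where the orange post and the background biased it, and the slots too.

```bash
python3 - <<'E'
from fit import *
T=dict(np.load("top0.npz"));C=dict(np.load("scene0.npz"))
def soft(cam,win,lo,hi):
    x0,y0,x1,y1=win; c=cam["color"][y0:y1,x0:x1].astype(float); g=c.min(2); ok=(c.max(2)-c.min(2))<40; return np.clip((g-lo)/(hi-lo),0,1),ok
wt=(342,245,386,288); ws=(373,180,412,232)
print(np.median(T["color"][245:288,342:386]),np.median(C["color"][200:232,373:378]))
(mt,kt),(ms,ks)=soft(T,wt,75,140),soft(C,ws,110,150)
F=post(np.arange(4)*np.pi/2)
def cost(p,ww): return ww[0]*(kt*(render(F,p,T,wt)-mt)**2).sum()+ww[1]*(ks*(render(F,p,C,ws)-ms)**2).sum()
for ww in((1,1),(1,0),(0,1)):
  r=min((minimize(cost,[.45,-.107,y],args=(ww,),method="Nelder-Mead",options=dict(initial_simplex=[[.45,-.107,y],[.455,-.107,y],[.45,-.1,y],[.45,-.107,y+.2]],xatol=1e-5)) for y in(-.2,0,.2)),key=lambda r:r.fun)
  print(ww,r.x,r.fun)
# socket fine
sp=np.load("est.npy")[3:]
for n in "ts":
    N=400; sc=.1/N; gr=cv2.imread(f"rect_{n}.png").max(2).astype(float); yy,xx=np.mgrid[:N,:N]; X=(xx-200)*sc;Y=(yy-200)*sc
    keep=gr<230
    def f(p):
        dx,dy,a=p; c,s=np.cos(a),np.sin(a); u=(X-dx)*c+(Y-dy)*s; v=-(X-dx)*s+(Y-dy)*c
        q=np.minimum(np.maximum(abs(u)-.0345,abs(v)-.0095),np.maximum(abs(v)-.0345,abs(u)-.0095))
        w=1/(1+np.exp(q/.001)); k=keep if n=="t" else np.ones_like(w,bool)
        return (gr*w)[k].sum()/w[k].sum()-(gr*(1-w))[k].sum()/(1-w)[k].sum()
    r=minimize(f,[-.004,.0035,.96],method="Nelder-Mead",options=dict(initial_simplex=[[-.004,.0035,.96],[-.001,.0035,.96],[-.004,.0,.96],[-.004,.0035,1.1]])); print(n,sp+r.x[:2],r.x[2])
E
```

```text
83.0 94.0
(1, 1) [ 0.45045603 -0.10840695  0.07264024] 111.95126107761237
(1, 0) [ 0.45000414 -0.10676258  0.0658051 ] 18.8571031169168
(0, 1) [ 0.45227665 -0.11305923  0.06820204] 25.069863754325258
t [0.51935854 0.19970695] 0.9714382902189092
s [0.51834225 0.19868776] 0.9701110901516798
```

```bash
python3 - <<'E'
from fit import *
T=dict(np.load("top0.npz"));C=dict(np.load("scene0.npz"))
wt=(342,245,386,288); ws=(373,180,412,232)
F=post(np.arange(4)*np.pi/2)
def soft(cam,win,lo,hi):
    x0,y0,x1,y1=win; c=cam["color"][y0:y1,x0:x1].astype(float); g=c.min(2); ok=(c.max(2)-c.min(2))<40; return np.clip((g-lo)/(hi-lo),0,1),ok
(mt,kt),(ms,ks)=soft(T,wt,75,140),soft(C,ws,110,150)
cost=lambda p:(kt*(render(F,p,T,wt)-mt)**2).sum()+(ks*(render(F,p,C,ws)-ms)**2).sum()
p0=np.array([.4504,-.108,.07,0.]);r=minimize(cost,p0,method="Nelder-Mead",options=dict(initial_simplex=[p0]+[p0+d for d in np.diag([.005,.005,.1,.01])],xatol=1e-5));print(r.x,r.fun)
ims=[]
for cam,win in((T,wt),(C,ws)):
  for pose in([.45,-.1068,.066],[.4523,-.113,.068]):
    x0,y0,x1,y1=win;k=9
    im=cv2.resize(cam["color"][y0:y1,x0:x1,::-1].copy(),None,fx=k,fy=k,interpolation=0)
    for p in F:
        uv=(proj(place(p,*pose),cam)-[x0-.5,y0-.5])*k
        cv2.polylines(im,[cv2.convexHull(np.round(uv).astype(np.int32))],True,(0,0,255),1)
    ims.append(cv2.resize(im,(380,int(im.shape[0]*380/im.shape[1]))) if cam is T else cv2.resize(im,(220,293)))
a=np.hstack(ims[:2]);b=np.hstack(ims[2:]);
cv2.imwrite("pics/cmp_t.png",a);cv2.imwrite("pics/cmp_s.png",cv2.resize(b,None,fx=1.8,fy=1.8))
E
```

```text
[ 0.44978212 -0.10677729  0.05811473  0.00631112] 50.369457629234546
```

View pics/cmp_s.png

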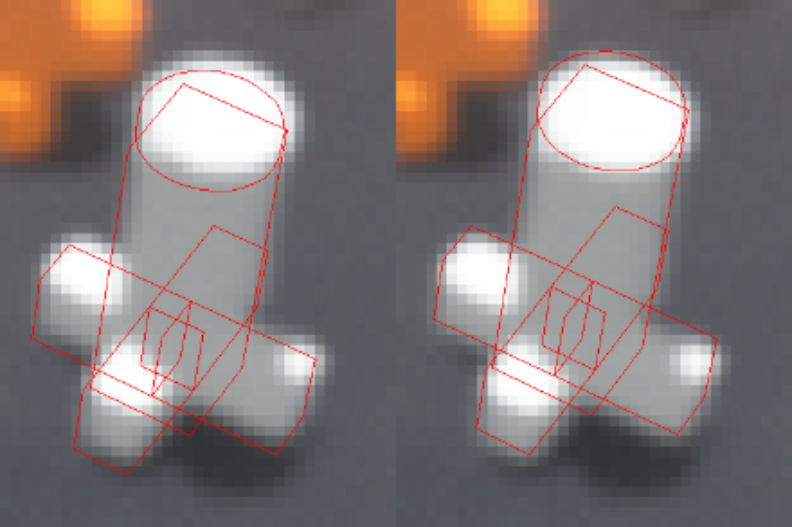

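View pics/cmp_t.png

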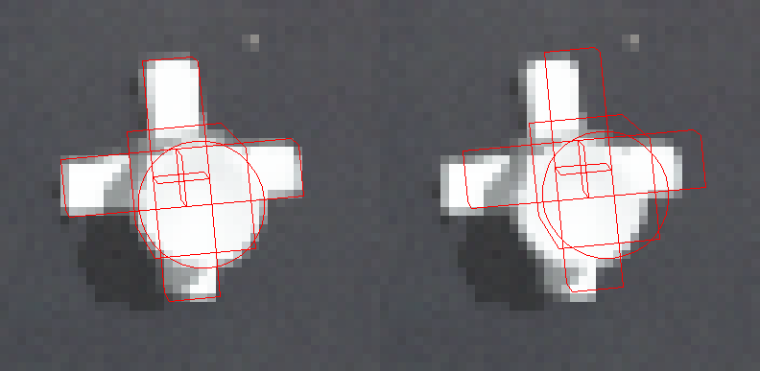

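The z-free fit suggests a scene calibration offset, while the top view fits cleanly, so I use the top view: post (0.450, -0.107, yaw 0.066) and socket (0.519, 0.1995, yaw 0.97). Moving above the post.

Request:
servo_tool(targets="33 -24 0 0;33 -24 0 0;33 -24 0 0;33 -24 0 0;33 -24 0 0;33 -24 0 0;33 -24 0 0;33 -24 0 0;33 -24 0 0;33 -24 0 0;33 -24 0 0;33 -24 0 0;0 0 0 0.11;0 0 0 0.115;0 0 0 0", hand=1)

```text
time: 2.28
tool_pos: [0.4573, -0.1012, 0.2412]
tool_rot: [3.138, -0.004, 0.06]
contact_force: [-0.5, -0.2, -0.3]
opening: 0.0917
```

```bash
cat > rel.py <<'E'
from cell import telemetry
import numpy as np
from scipy.spatial.transform import Rotation as Ro
def rel(p,yaw):
    s=telemetry.observe(); R=Ro.from_euler("xyz",s["tool_rot"]).as_matrix()
    d=R.T@(np.array(p)-s["tool_pos"])*1000; dy=-(yaw-s["tool_rot"][2])
    print("t",round(s["time"],2),"pos",s["tool_pos"].round(4),"rot",s["tool_rot"].round(3),"F",s["contact_force"].round(1),"M",s["torque"].round(2),"open",round(s["opening"],4)); print("shift",d.round(1),"turn",round(dy,3))
E
python3 -c "
from rel import *
rel([.450,-.107,.055],.066)"
```

```text
t 2.27 pos [ 0.4573 -0.1012  0.2412] rot [ 3.138 -0.004  0.06 ] F [-0.5 -0.2 -0.3] M [ 0.04 -0.01  0.  ] open 0.0917
shift [ -8.3   4.8 186.2] turn -0.006
```

Request:
servo_tool(targets="-8 5 0 0;0 0 30 0;0 0 30 0;0 0 30 0;0 0 0 0")

```text
time: 2.9
tool_pos: [0.448, -0.1096, 0.1501]
tool_rot: [3.137, -0.005, 0.067]
contact_force: [-0.2, 0.0, 0.4]
opening: 0.0918
```

```bash
python3 -c "
from rel import *
from cell import cams
import cv2
rel([.450,-.107,.052],.066)
for n in('top','scene'):
    p=cams.read_camera(n); cv2.imwrite(f'pics/{n}2.png',p['color'][:,:,::-1])
a=cv2.imread('pics/scene2.png')[120:260,310:480];b=cv2.imread('pics/top2.png')[200:330,300:450]
cv2.imwrite('pics/c2.png',cv2.resize(a,None,fx=4,fy=4,interpolation=2))
cv2.imwrite('pics/d2.png',cv2.resize(b,None,fx=4,fy=4,interpolation=2))
"
```

```text
t 2.9 pos [ 0.448  -0.1096  0.1501] rot [ 3.137 -0.005  0.067] F [-0.2  0.   0.4] M [-0.03  0.    0.07] open 0.0918
shift [ 1.6 -2.9 98.1] turn 0.001
```

View pics/c2.png

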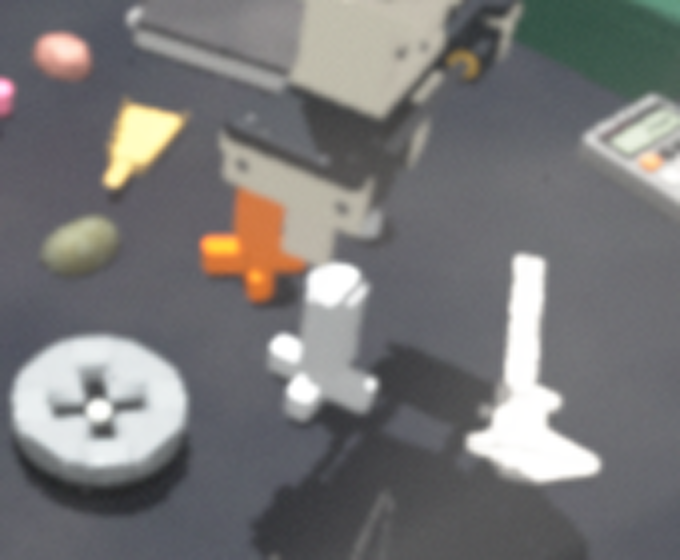

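View pics/d2.png

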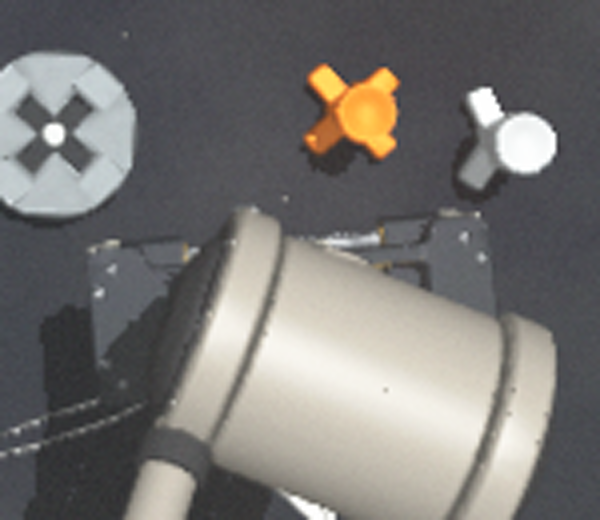

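The scene crop shows the open hand over the post (post top near (393,190) in the full image). The orange and three-toothed posts are clear of it.

Request:
servo_tool(targets="1.5 -3 25 0;0 0 25 0;0 0 24 0;0 0 15 0;0 0 6 0;0 0 0 0")

```text
time: 3.75
tool_pos: [0.4591, -0.1114, 0.0641]
tool_rot: [3.126, -0.027, 0.069]
contact_force: [-0.2, -0.2, 0.6]
opening: 0.0923
```

```bash
python3 -c "
from rel import *
rel([.450,-.107,.052],.066)
"
```

```text
t 3.75 pos [ 0.4591 -0.1114  0.0641] rot [ 3.126 -0.027  0.069] F [-0.2 -0.2  0.6] M [-0.01  0.08  0.04] open 0.0923
shift [-9.1 -5.3 11.8] turn 0.003
```

Request:
servo_tool(targets="-5 -3 4 0;-4 -2 4 0;0 0 3 0;0 0 0 0")

```text
time: 4.25
tool_pos: [0.4503, -0.1073, 0.0539]
tool_rot: [3.124, -0.03, 0.07]
contact_force: [-0.3, -0.1, 0.2]
opening: 0.0917
```

```bash
python3 -c "
from rel import *
rel([.450,-.107,.052],.066)
from cell import telemetry;print(telemetry.observe()['qpos'].round(3))
"
```

```text
t 4.25 pos [ 0.4503 -0.1073  0.0539] rot [ 3.124 -0.03   0.07 ] F [-0.3 -0.1  0.2] M [0.1  0.04 0.04] open 0.0917
shift [-0.4 -0.4  1.9] turn 0.004
[-0.398  0.473  1.948 -0.003  0.687  1.106]
```

Request:
servo_tool(targets="0 0 0 0;0 0 0 0;0 0 0 0;0 0 0 0;0 0 0 0;0 0 0 0", hand=0, squeeze=40)

```text
time: 5.0
tool_pos: [0.4507, -0.1075, 0.0541]
tool_rot: [3.124, -0.03, 0.07]
contact_force: [0.4, 0.2, 0.3]
opening: 0.0368
```

```bash
python3 -c "
from rel import *
rel([.450,-.107,.154],.066)
"
```

```text
t 5.0 pos [ 0.4507 -0.1075  0.0541] rot [ 3.124 -0.03   0.07 ] F [0.4 0.2 0.3] M [ 0.06 -0.03  0.03] open 0.0368
shift [  2.4   1.3 -99.9] turn 0.004
```

Request:
servo_tool(targets="0 0 0 0;0 0 0 0;0 0 0 0;0 0 0 0")

```text
time: 5.5
tool_pos: [0.4506, -0.1071, 0.0543]
tool_rot: [3.124, -0.03, 0.07]
contact_force: [0.1, 1.2, 1.9]
opening: 0.0258
```

```bash
python3 -c "
from rel import *
rel([.450,-.107,.154],.066)
"
```

```text
t 5.5 pos [ 0.4506 -0.1071  0.0543] rot [ 3.124 -0.03   0.07 ] F [0.1 1.2 1.9] M [0.35 0.06 0.  ] open 0.0258
shift [  2.4   1.6 -99.7] turn 0.004
```

Gripped on the flats (25.8 mm). Lifting.

Request:
servo_tool(targets="0 0 -10 0;0 0 -20 0;0 0 -20 0;0 0 -20 0;0 0 -20 0;0 0 -15 0;0 0 0 0")

```text
time: 6.38
tool_pos: [0.4465, -0.1062, 0.1646]
tool_rot: [3.123, -0.03, 0.07]
contact_force: [0.9, -0.6, -1.0]
opening: 0.0259
```

```bash
python3 -c "
from rel import *
rel([.519,.1995,.154],.970)
"
```

```text
t 6.38 pos [ 0.4465 -0.1062  0.1646] rot [ 3.123 -0.03   0.07 ] F [ 0.9 -0.6 -1. ] M [0.04 0.02 0.01] open 0.0259
shift [  93.3 -300.1    7.7] turn -0.9
```

Request:
servo_tool(targets="9 -30 0 0;9 -30 0 0;9 -30 0 0;9 -30 0 0;9 -30 0 0;9 -30 0 0;9 -30 0 0;9 -30 0 0;9 -30 0 0;9 -25 0 0;0 0 0 -0.15;0 0 0 -0.15;0 0 0 -0.15;0 0 0 -0.15;0 0 0 -0.15;0 0 0 -0.13;0 0 0 0;0 0 0 0")

```text
time: 8.62
tool_pos: [0.5111, 0.2018, 0.1467]
tool_rot: [3.122, 0.015, 0.974]
contact_force: [0.5, -0.4, -1.4]
opening: 0.0256
```

```bash
python3 -c "
from rel import *
rel([.519,.1995,.14],.970)
"
```

```text
t 8.62 pos [0.5111 0.2018 0.1467] rot [3.122 0.015 0.974] F [ 0.5 -0.4 -1.4] M [-0.01 -0.06 -0.01] open 0.0256
shift [2.7 7.7 6.8] turn 0.004
```

```bash
cat > foot.py <<'E'
from rel import *
Rg=Ro.from_euler("xyz",[3.124,-.03,.07]).as_matrix(); pg=np.array([.4506,-.1071,.0543])
A=Rg.T@(np.array([.450,-.107,0])-pg); A[1]=A[1]*0+ (Rg.T@np.array([0,0,-.0493]))[1]  # jaws centre it at the grasp point
up=Rg.T@[0,0,1]
def foot():
    s=telemetry.observe(); R=Ro.from_euler("xyz",s["tool_rot"]).as_matrix()
    f=s["tool_pos"]+R@A; u=R@up
    d=R.T@(np.array([.519,.1995,f[2]])-f)*1000
    print("foot",f.round(4),"up",u.round(3),"shift needed tool xyz",d.round(1)); return f,R,u
E
python3 - <<'E'
from foot import *
rel([.519,.1995,.14],.970); foot()
from cell import cams
import cv2
for n,w in(('top',(190,190,280,290)),('scene',(220,180,360,320))):
    p=cams.read_camera(n); np.savez(f"{n}3.npz",color=p["color"],K=p["K"],R=p["R"],t=p["t"])
    x0,y0,x1,y1=w
    cv2.imwrite(f'pics/{n}3.png',cv2.resize(p['color'][y0:y1,x0:x1,::-1].copy(),None,fx=5 if n=='top' else 4,fy=5 if n=='top' else 4,interpolation=2))
E
```

```text
t 8.62 pos [0.5111 0.2018 0.1467] rot [3.122 0.015 0.974] F [ 0.5 -0.4 -1.4] M [-0.01 -0.06 -0.01] open 0.0256
shift [2.7 7.7 6.8] turn 0.004
foot [0.5096 0.1991 0.0925] up [0.023 0.038 0.999] shift needed tool xyz [5.6 7.6 0.1]
```

View pics/scene3.png

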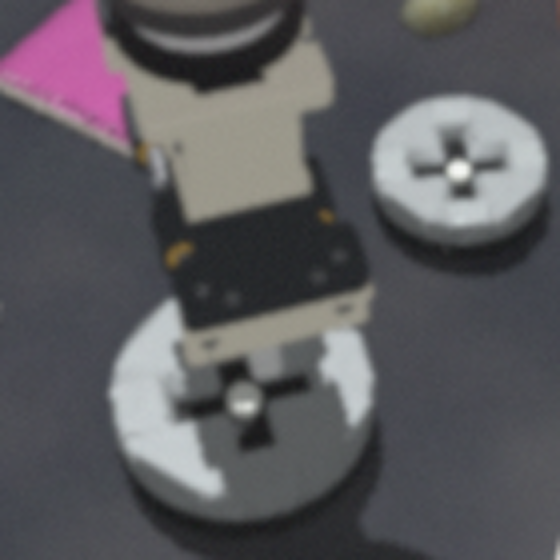

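View pics/top3.png

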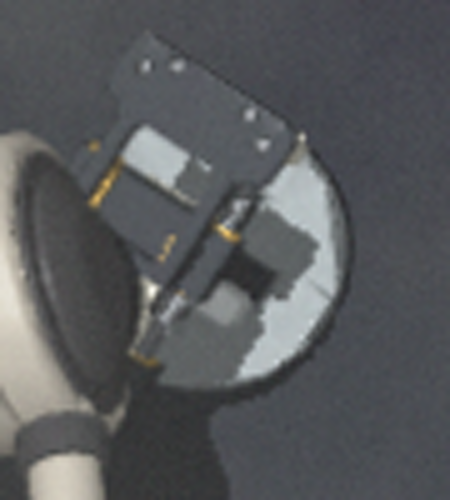

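```bash
python3 - <<'E'
from fit import *
from foot import *
f,R,u=foot()
F=post(np.arange(4)*np.pi/2)
# rotate: post yaw with tool; approx tilt ignoring
yaw=.97
x=np.array([np.cos(yaw),np.sin(yaw),0]); x-=u*(x@u); x/=np.linalg.norm(x); Q=np.stack([x,np.cross(u,x),u],1)
for n,w,k in(('top',(190,190,280,290),6),('scene',(220,180,360,320),4)):
    cam=dict(np.load(f"{n}3.npz")); x0,y0,x1,y1=w
    im=cv2.resize(cam['color'][y0:y1,x0:x1,::-1].copy(),None,fx=k,fy=k,interpolation=2)
    im=np.clip(im.astype(float)*1.3,0,255).astype(np.uint8)
    for p in F:
        uv=(proj(p@Q.T+f,cam)-[x0-.5,y0-.5])*k
        cv2.polylines(im,[cv2.convexHull(np.round(uv).astype(np.int32))],True,(0,0,255),1)
    cv2.imwrite(f'pics/{n}3o.png',im)
E
```

```text
foot [0.5097 0.1992 0.0926] up [0.023 0.038 0.999] shift needed tool xyz [5.5 7.6 0.1]
```

View pics/scene3o.png

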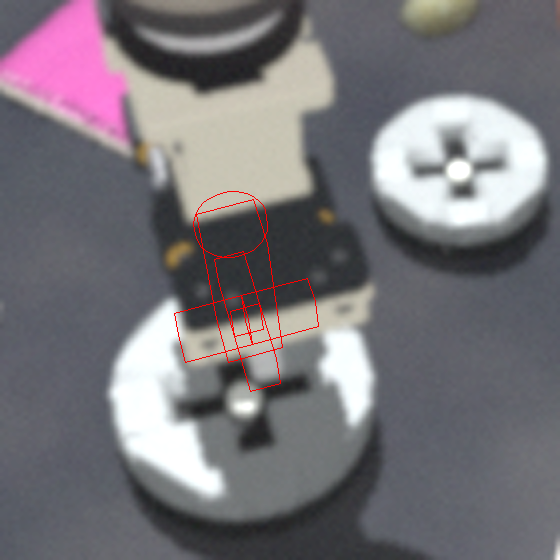

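View pics/top3o.png

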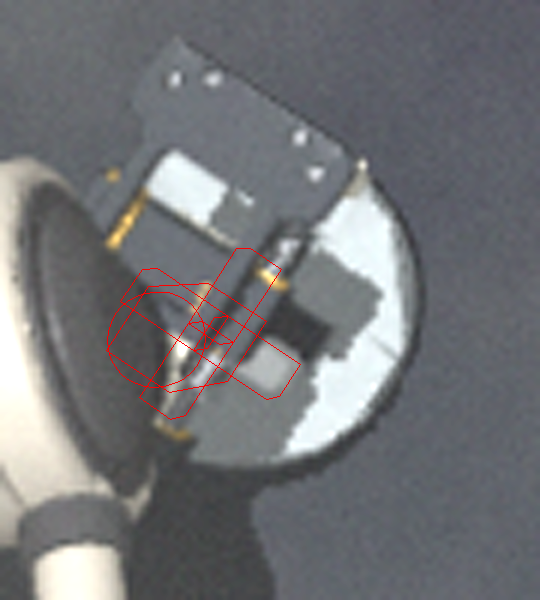

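Request:
servo_tool(targets="5.5 7.5 0 0.004;0 0 10 0;0 0 10 0;0 0 0 0")

```text
time: 9.22
tool_pos: [0.5212, 0.2015, 0.125]
tool_rot: [3.122, 0.015, 0.968]
contact_force: [0.1, 0.7, -1.0]
opening: 0.0257
```

```bash
python3 -c "
from foot import *
rel([.519,.1995,.14],.970); foot()"
```

```text
t 9.22 pos [0.5212 0.2015 0.125 ] rot [3.122 0.015 0.968] F [ 0.1  0.7 -1. ] M [-0.04 -0.03 -0.01] open 0.0257
shift [ -3.1  -0.4 -15. ] turn -0.002
foot [0.5196 0.1989 0.0707] up [0.024 0.038 0.999] shift needed tool xyz [ 0.1 -0.9 -0. ]
```

Request:
servo_tool(targets="0 -1 8 0;0 0 8 0;0 0 6 0;0 0 0 0")

```text
time: 9.72
tool_pos: [0.5202, 0.2016, 0.1012]
tool_rot: [3.122, 0.015, 0.968]
contact_force: [-0.1, -0.5, -1.0]
opening: 0.0261
```

```bash
python3 - <<'E'
from foot import *
rel([.519,.1995,.14],.970); foot()
from cell import cams
import cv2
ims=[]
for n,w in(('top',(195,200,275,280)),('scene',(235,235,335,335))):
    p=cams.read_camera(n); x0,y0,x1,y1=w
    ims.append(cv2.resize(p['color'][y0:y1,x0:x1,::-1].copy(),(400,400),interpolation=2))
cv2.imwrite('pics/v4.png',np.clip(np.hstack(ims)*1.4,0,255).astype(np.uint8))
E
```

```text
t 9.72 pos [0.5202 0.2016 0.1012] rot [3.122 0.015 0.968] F [-0.1 -0.5 -1. ] M [ 0.02 -0.05  0.05] open 0.0261
shift [ -3.    0.9 -38.8] turn -0.002
foot [0.5186 0.199  0.047 ] up [0.024 0.038 0.999] shift needed tool xyz [ 0.6 -0.  -0. ]
```

View pics/v4.png

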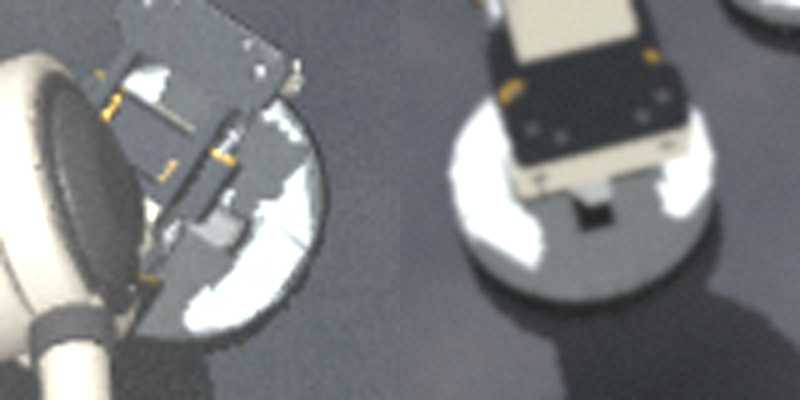

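The pictures show the visible tooth over its slot in both views (crop (215,228) on the left, (595,195) on the right). Inserting.

Request:
servo_tool(targets="0.5 0 5 0;0 0 4 0;0 0 4 0;0 0 0 0")

```text
time: 10.32
tool_pos: [0.5208, 0.2026, 0.0888]
tool_rot: [3.122, 0.013, 0.968]
contact_force: [-1.3, 1.6, -0.2]
opening: 0.026
```

```bash
python3 -c "
from foot import *
rel([.519,.1995,.14],.970); foot()"
```

```text
t 10.32 pos [0.5208 0.2026 0.0888] rot [3.122 0.013 0.968] F [-1.3  1.6 -0.2] M [0.29 0.14 0.01] open 0.026
shift [ -4.2   1.3 -51.1] turn -0.002
foot [0.5193 0.2001 0.0346] up [0.023 0.037 0.999] shift needed tool xyz [-0.6  0.1  0. ]
```

Request:
servo_tool(targets="0 0 3 0;0 0 3 0;0 0 2 0;0 0 0 0")

```text
time: 10.82
tool_pos: [0.5204, 0.203, 0.0821]
tool_rot: [3.122, 0.012, 0.969]
contact_force: [-1.4, 1.6, -1.0]
opening: 0.0259
```

```bash
python3 -c "
from foot import *
rel([.519,.1995,.14],.970); foot()"
```

```text
t 10.82 pos [0.5204 0.203  0.0821] rot [3.122 0.012 0.969] F [-1.4  1.6 -1. ] M [0.28 0.22 0.02] open 0.0259
shift [ -4.4   1.9 -57.9] turn -0.001
foot [0.5189 0.2005 0.0278] up [0.023 0.036 0.999] shift needed tool xyz [-0.8  0.6  0. ]
```

Request:
servo_tool(targets="0 0 2 0;0 0 2 0;0 0 2 0")

```text
time: 11.2
tool_pos: [0.5204, 0.203, 0.08]
tool_rot: [3.121, 0.011, 0.969]
contact_force: [-9.0, -1.6, 21.7]
opening: 0.0256
```

```bash
python3 -c "
from foot import *
rel([.519,.1995,.14],.970); foot()"
```

```text
t 11.2 pos [0.5204 0.203  0.08  ] rot [3.121 0.011 0.969] F [-9.  -1.6 21.7] M [0.12 1.69 0.03] open 0.0256
shift [ -4.3   2.  -59.9] turn -0.001
foot [0.519  0.2005 0.0258] up [0.021 0.036 0.999] shift needed tool xyz [-0.8  0.5  0. ]
```

Firm contact at 22 N with the foot at 25.8 mm, and the floor is at 25. Releasing.

Request:
servo_tool(targets="0 0 0 0;0 0 0 0;0 0 0 0;0 0 0 0;0 0 0 0;0 0 0 0", hand=1)

```text
time: 11.95
tool_pos: [0.5216, 0.2023, 0.0795]
tool_rot: [3.119, 0.011, 0.969]
contact_force: [-0.1, 0.4, 0.8]
opening: 0.0813
```

```bash
python3 - <<'E'
from foot import *
rel([.519,.1995,.14],.970)
E
```

```text
t 11.95 pos [0.5216 0.2023 0.0795] rot [3.119 0.011 0.969] F [-0.1  0.4  0.8] M [ 0.01 -0.02  0.03] open 0.0813
shift [ -4.4   0.8 -60.5] turn -0.001
```

Going up, then back towards the start side so the cameras can see.

Request:
servo_tool(targets="0 0 -15 0;0 0 -20 0;0 0 -25 0;0 0 -25 0;0 0 -25 0;0 0 -20 0;-20 30 0 0;-20 30 0 0;-20 30 0 0;-20 30 0 0;-20 30 0 0;0 0 0 0")

```text
time: 13.45
tool_pos: [0.5899, 0.0344, 0.2326]
tool_rot: [3.108, 0.001, 0.971]
contact_force: [-0.3, 0.2, -0.4]
opening: 0.0915
```

```bash
python3 - <<'E'
from fit import *
from rel import *
from cell import cams
rel([.519,.1995,.2],.970)
F=post(np.arange(4)*np.pi/2)
ims=[]
for n,w in(('top',(190,195,280,285)),('scene',(230,205,340,315))):
    p=cams.read_camera(n); np.savez(f"{n}5.npz",color=p["color"],K=p["K"],R=p["R"],t=p["t"]); x0,y0,x1,y1=w
    print(n,[(round(d["score"],2),d["extent"]) for d in cams.cut_out(p,"post_four")])
    im=cv2.resize(p['color'][y0:y1,x0:x1,::-1].copy(),(600,600),interpolation=2); k=600/(x1-x0)
    raw=im.copy()
    for q in F:
        uv=(proj(place(q,.519,.1995,.97,.025),p)-[x0-.5,y0-.5])*k
        cv2.polylines(im,[cv2.convexHull(np.round(uv).astype(np.int32))],True,(0,0,255),1)
    ims.append(np.vstack([raw,im]))
cv2.imwrite('pics/v5.png',cv2.resize(np.hstack(ims),(600,600),interpolation=cv2.INTER_AREA))
cv2.imwrite('pics/v5t.png',ims[0][:600]);cv2.imwrite('pics/v5s.png',ims[1][:600])
E
```

```text
t 13.45 pos [0.5899 0.0344 0.2326] rot [3.108e+00 1.000e-03 9.710e-01] F [-0.3  0.2 -0.4] M [-0.07 -0.01  0.04] open 0.0915
shift [  96.4 -152.7   27.4] turn 0.001
top [(0.93, [385.8, 124.3, 17.7, 22.3]), (0.81, [386.9, 228.3, 24.4, 18.2])]
scene [(0.63, [375.0, 174.9, 28.8, 37.7]), (0.58, [282.8, 268.9, 32.7, 41.9])]
```

View pics/v5.png

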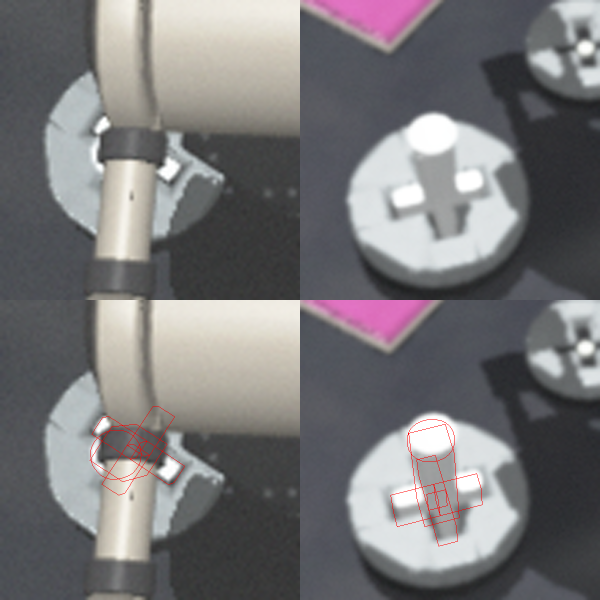

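View pics/v5s.png

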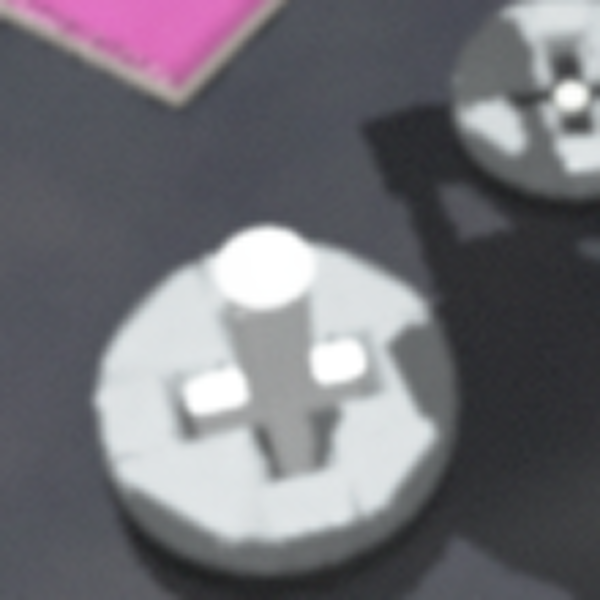

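```bash
python3 - <<'E'
from fit import *
# scene: cup-top ellipse centroid before (known z=.084 at top-view xy) vs now -> height
def cup(cam,win):
    x0,y0,x1,y1=win; g=cam["color"][y0:y1,x0:x1].min(2); m=(g>215).astype(np.uint8)
    n,l,s,c=cv2.connectedComponentsWithStats(m); 
    return [(s[i],c[i]+[x0,y0]) for i in range(1,n) if s[i][4]>20]
C0=dict(np.load("scene0.npz"));C5=dict(np.load("scene5.npz"))
for a in cup(C0,(373,180,412,205)):print("before",a)
for a in cup(C5,(262,238,300,275)):print("now",a)
print(proj(np.array([[.45,-.107,.084]]),C0),proj(np.array([[.519,.1995,z] for z in(.106,.109,.117)]),C5))
# turntable rim for bias: pin & socket centre before in scene
E
```

```text
before (array([ 14,   6,  15,  11, 126], dtype=int32), array([393.84920635, 191.12698413]))
now (array([  0,   9,  38,  28, 494], dtype=int32), array([278.6437247 , 258.57894737]))
now (array([25, 29, 10,  8, 67], dtype=int32), array([291.40298507, 270.64179104]))
[[393.31849492 191.3044631 ]] [[277.4095993  255.89074703]
 [277.30908263 254.90776922]
 [277.03845912 252.26127386]]
```

The teeth are in the slots, but the pixel height is ambiguous: 253.6 against 254.9 for home and 252.3 for raised. I'll press on the cup's rim with nearly closed fingers, which both seats the post and measures its height.

Request:
servo_tool(targets="19 -30 0 0;19 -30 0 0;19 -30 0 0;19 -30 0 0;19 -30 0 0;0 0 10 0;0 0 10 0;0 0 10 0;0 0 0 0;0 0 0 0", hand=0.17, squeeze=20)

```text
time: 14.9
tool_pos: [0.5127, 0.2093, 0.1961]
tool_rot: [3.111, 0.001, 0.983]
contact_force: [-0.4, 0.3, 0.4]
opening: 0.0155
```

```bash
python3 - <<'E'
from rel import *
rel([.519,.2,.124],.970)
E
```

```text
t 14.9 pos [0.5127 0.2093 0.1961] rot [3.111e+00 1.000e-03 9.830e-01] F [-0.4  0.3  0.4] M [-0.02 -0.06  0.01] open 0.0155
shift [-4.1  8.2 72.4] turn 0.013
```

Request:
servo_tool(targets="-4 8 15 0.013;0 0 15 0;0 0 15 0;0 0 5 0;0 0 0 0")

```text
time: 15.52
tool_pos: [0.5189, 0.1987, 0.1421]
tool_rot: [3.112, 0.002, 0.967]
contact_force: [0.4, -0.0, -0.6]
opening: 0.0158
```

```bash
python3 - <<'E'
from rel import *
rel([.519,.2,.124],.970)
E
```

```text
t 15.53 pos [0.5189 0.1987 0.1421] rot [3.112e+00 2.000e-03 9.670e-01] F [ 0.4 -0.  -0.6] M [ 0.01 -0.07 -0.01] open 0.0158
shift [ 1.2 -1.2 18.1] turn -0.003
```

Tips are at 0.128. I expect contact at TCP 0.123 (home) or up to 0.131 (raised).

Request:
servo_tool(targets="1 -1 5 0;0 0 4 0;0 0 3 0;0 0 0 0")

```text
time: 16.02
tool_pos: [0.5195, 0.2002, 0.1302]
tool_rot: [3.11, 0.0, 0.967]
contact_force: [0.4, 0.2, 0.6]
opening: 0.0157
```

Request:
servo_tool(targets="0 0 2 0;0 0 2 0")

```text
time: 16.27
tool_pos: [0.5198, 0.2002, 0.1264]
tool_rot: [3.11, -0.0, 0.967]
contact_force: [0.8, -1.0, 0.5]
opening: 0.0156
```

Request:
servo_tool(targets="0 0 2 0;0 0 1.5 0")

```text
time: 16.52
tool_pos: [0.5201, 0.2003, 0.1234]
tool_rot: [3.109, -0.001, 0.967]
contact_force: [-4.0, -0.3, 13.2]
opening: 0.0159
```

Request:
servo_tool(targets="0 0 2 0;0 0 1.5 0")

```text
time: 16.77
tool_pos: [0.5206, 0.2005, 0.1236]
tool_rot: [3.107, -0.003, 0.968]
contact_force: [-3.5, -1.7, 11.8]
opening: 0.0158
```

Solid stop at TCP z 0.1234, where home is 0.123, and 13 N did not move it. The post is fully seated. Retreating and doing a last check.

Request:
servo_tool(targets="0 0 -10 0;0 0 -20 0;0 0 -25 0;0 0 -25 0;0 0 -25 0;-10 40 0 0;-10 40 0 0;-10 40 0 0;-10 40 0 0;-10 40 0 0;-10 40 0 0;-10 40 0 0;-10 40 0 0;0 0 0 0")

```text
time: 18.52
tool_pos: [0.7425, -0.0521, 0.2463]
tool_rot: [3.105, -0.006, 0.97]
contact_force: [0.4, -0.1, -0.1]
opening: 0.0153
```

```bash
python3 - <<'E'
from fit import *
from rel import *
from cell import cams
rel([.519,.1995,.2],.970)
ims=[]
F=post(np.arange(4)*np.pi/2)
for n,w in(('top',(190,195,280,285)),('scene',(230,205,340,315))):
    p=cams.read_camera(n); x0,y0,x1,y1=w
    im=cv2.resize(p['color'][y0:y1,x0:x1,::-1].copy(),(400,400),interpolation=2); k=400/(x1-x0)
    if n=='top':
      for q in F:
        uv=(proj(place(q,.519,.1995,.97,.025),p)-[x0-.5,y0-.5])*k
        cv2.polylines(im,[cv2.convexHull(np.round(uv).astype(np.int32))],True,(0,0,255),1)
    ims.append(im)
    print(n,[(round(d["score"],2),np.round(d["extent"])) for d in cams.cut_out(p,"post_three")[:2]])
    if n=='top': cv2.imwrite('pics/v6full.png',p['color'][:,:,::-1])
cv2.imwrite('pics/v6.png',np.hstack(ims))
E
```

```text
t 18.52 pos [ 0.7425 -0.0521  0.2463] rot [ 3.105 -0.006  0.97 ] F [ 0.4 -0.1 -0.1] M [ 0.04  0.01 -0.02] open 0.0153
shift [  80.9 -328.1   34.7] turn -0.0
top [(0.71, array([428., 233.,  24.,  21.]))]
scene [(0.64, array([398., 160.,  25.,  34.]))]
```

View pics/v6.png

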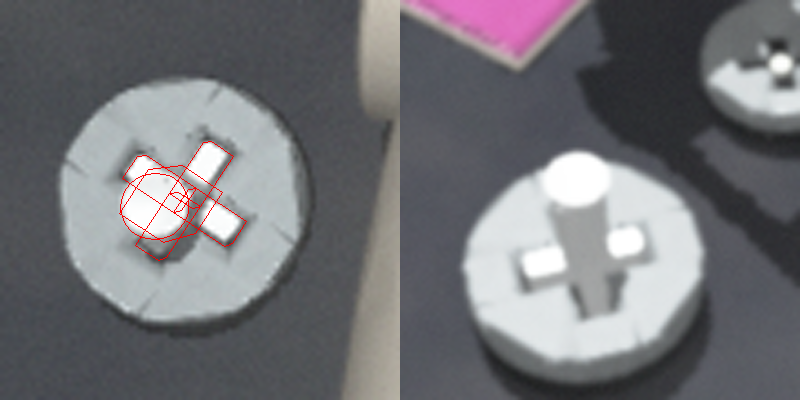

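The top view shows the post at the home pose. All four teeth lie along the slots and match the drawn home model to within about a pixel. The three-toothed post is still at (428,233). Handing in.

```bash
python3 -c "
from cell import robot; print(robot.hand_in())"
```

```text
the job is handed in; nothing more can be done
None
```

I fitted the grey four-toothed post into the larger turntable's socket, pushed it down past the ejector pin, released it and handed the job in at about 18.6 s. The hand-in reports no verdict.

**Checks that agreed:**
- **Height:** I pressed on the cup's rim as a check. It stopped at TCP z 0.1234 m, against 0.123 m expected at home. It did not move under about 13 N, so I take the ejector as fully pressed.
- **Position and turn:** The final top view matches the home pose to within about a pixel, with the teeth along the slots.
- **Other things:** The three-toothed post was found within a pixel of its starting place, and the arm was well clear of everything.

**Checks that disagreed:**
- **Scene camera:** It put the post about 6 mm away from the top camera's position, so I used the top view for position. Its reading of the seated height was ambiguous, which is why I did the rim press.
- **Tilt while inserting:** The tool drifted, so the post went in tilted about 2.5 degrees. I did not measure the final tilt separately.

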